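# Ready the soldering place: block to the extractor, damper lever to fully open

## Task

Get the soldering place ready: with your fingertips push the soldering block along the bench until it sits square and flush against the front of the fume extractor, and push the damper lever on top of the extractor past its half-open click all the way to its fully open stop. Push only: do not lift or tip the block, and leave the bur stand, the glass jar and the flux pot where they stand.

Things in the scene. Friction and masses are not known exactly. Their poses are not given: they have to be found in the camera images.
- extractor: fixed white box, the fume extractor: 230 deep (its x) x 270 wide (y) x 150 mm high, yaw up to 0.3 rad. Origin at bench level at the foot of the middle of its front face, the one with the black louvred intake; x points into the box, away from the robot, y left, z up. Front face: plane x = 0, flat from the bench up; louvres stand out under 5 mm, above 43 mm height. Its flat top carries the lever
- lever_pivot (a point): pivot of the damper lever: vertical axis on the extractor's middle line, 110 mm behind the front face, 162 mm above the bench. A flat steel arm 12 mm wide (top 163 mm above the bench) runs from it to the knob. Two stop pins, 14 mm high, stand on the box's top 58 mm from it, just beyond the ends of the swing
- lever_knob (a point): middle of the lever's black upright knob: 18 mm diameter, 163 to 197 mm above the bench, this point at 180 mm and 85 mm from the pivot. Apart from arm and stop pins, nothing stands on the box's top within 40 mm of its path
- damper_lever (a joint): lever angle, rad: 0 shut (knob front left of the pivot), 0.6 half open (knob straight in front of it), 1.2 fully open (front right); stop at 1.22. Opening moves the knob from left (+y of the extractor) to right, counter-clockwise from above. Spring clicks hold it at 0, 0.6, 1.2: about 6 N at the knob to leave one; past 1.0 it snaps to 1.2. Starts shut
- block: loose grey soldering block 100 (its x) x 150 (y) x 30 mm (z), 0.3 to 0.65 kg, on the bench 20 to 65 mm short of the front face, up to 0.15 rad out of square, within 25 mm of the extractor's middle line. A metal ring fixed in it, 24 mm across, stands 20 mm left of its middle, top 46 mm above the bench. Origin: centre of the underside; x points from the robot to the extractor
- bur_stand: loose blue stepped round stand, 92 mm diameter, 56 mm high (95 mm with its burs), on the bench to the left or right of the block; origin at the centre of its underside. Leave it alone
- jar: loose empty glass jar, 72 mm diameter, 62 mm high, on the bench on the other side of the block from the bur stand; origin at the centre of its underside. Leave it alone
- flux_pot: small loose lidded pot, 40 mm diameter, 34 mm high, on the extractor's top towards its right side, beside the pivot; origin at the centre of its underside. Leave it alone
Not all that is in view belongs to the job. Of the things that look like the block, the largest one is meant.

How it is judged:
By the outcome, as a careful person would: the job done as asked, in the order asked, and still so for the second after the job is handed in, with the robot touching nothing.
It also fails if it takes over 48 s, if anything falls off the work surface, if the arm or the gripper's body presses on something with over 40 N, if the wrist force passes 120 N, or if a joint passes its speed limit or range.

## Robot

A 7-joint arm with a two-finger parallel gripper is mounted at the origin on the work surface. World frame = base frame: x ahead of the robot, y to its left, z up, the work surface at z = 0. Lengths are in mm, angles in rad, forces in N, time in s.
With the tool pointing down it reaches from about 400 to 875 mm from the base axis. Payload 6.5 kg.
Tool frame: the origin (TCP) lies on the front face of the gripper's body, between the roots of the fingers; the fingertips stand 73 mm ahead of it and the grasp point (between the pads) lies 54 mm ahead of it; z points along the fingers, y is the direction in which the jaws open and shut (so a half turn about z gives the same grasp; the last joint's range is limited). The gripper opens to 85 mm and grips with 20 to 120 N. Pads are 22 mm wide; open, the fingers measure 114 mm over their backs; the gripper's body (76 mm by 85 mm) begins 54 mm behind the grasp point. The pads swing forward as they close: fully open they stand 13 mm farther back than shut.
Start: joints at [-1.189, 0.536, -0.004, 1.538, 0.003, 1.067, -0.071], TCP at [281.432, 585.906, 303.89] pointing down, gripper open.
Joint ranges: [-2.7, 2.7], [-0.37, 2.16], [-1.27, 1.26], [0.24, 2.4], [-1.31, 4.45], [0.19, 1.91], [-2.76, 2.76]. Speed limits (rad/s): [2.39, 2.39, 3.14, 3.14, 3.14, 3.14, 3.14].

## Interface

Orientations are given as [roll, pitch, yaw] about the fixed x, y, z axes, in that order (R = Rz(yaw) Ry(pitch) Rx(roll)).
In Python, from bench import monitor, viewer, env gives the robot as it stands.
- The arm moves only by the tool drive_tool, never from a script. Its argument "series" is a list of rows, each an object with "jaw": the closure in counts, from 0 (fully open) to 255 (shut); "translation": the shift along the world's x, y, z in mm, a list of three; "delta_rot": the turn, a rotation vector about the world's x, y, z in rad, a list of three. In form: [{"jaw": jaw, "translation": [dx, dy, dz], "delta_rot": [ax, ay, az]}, ...]. A call has 1 to 10 rows; each row is the pose to reach, as a shift and turn from the pose commanded when the call began; what a row does not reach only later rows make up. A row lasts 1/12 s, in which the tool goes at most 41.7 mm and 7.16 degrees, less where a joint would pass 70% of its speed; a pose out of reach is approached as far as the arm can. A call with a gripper value outside its range is refused whole. The fingers move at their own pace and stop on an object; "grip_force" is the grip in N (left out, the last holds). Time passes only in rows, so rows that repeat a pose let the fingers close. It gives the time, the measured TCP pose, the force and the opening at its end, in the units of the state.
- monitor.get_obs(): the state, without advancing time (a new reading comes with each control period).
- viewer.get_image(name): name is "scene" or "side" or "wrist"; returns a dict with "frame" (480x640x3 uint8, red, green, blue), "range_z" (480x640 float32, mm along the optical axis (not along the pixel's ray), 0 where there is no reading), "vertical_fov" (degrees; the focal length in pixels is half the picture's height over the tangent of half this angle, whatever the lens; pixels are square), "cx", "cy" (the principal point, pixels), "extrinsics" (4x4, takes a point from world to camera coordinates). Camera axes: x right, y up, looking along -z (the intrinsics and any distortion apply to the point x, -y, -z); pixel columns grow to the right and rows downward; lengths in mm; the calibration is good to about 2 mm. A picture is of the moment at which its call begins.
- env.close_job(): hands the job in, once; it reports no verdict.
Trained networks look in a picture, given as the dict that the camera call returned (one of the last four; its "shot" number tells which), for a name from the list of things; names that differ only in an ending like _2 or _b are one class to them, and where a whole thing is asked for, a point or a joint stands for the part that bears it (a point fixed in the world has none). Each returns a list of dicts, best first, with "confidence" (0 to 1); they miss things now and then, are a little off and sometimes report something else, mostly with a low value. They report only what shows in the picture. A call takes as long as a camera call. They do not tell look-alikes from the thing itself.
- viewer.recognise(label, picture): "rect" ([left, top, right, bottom] in pixels, round what is visible of it).
- viewer.outline_of(label, picture): "mask" (480x640 bool, what is visible of it) and "rect" ([left, top, right, bottom] in pixels, round what is visible of it).
The state is a dict: "time_s": time; "joint_pos": joint angles; "qvel": joint speeds; "joint_torque": joint torques, N m; "tcp_pos": TCP position; "eef_rot": TCP orientation; "force": force on the tool from outside, world axes, zero at the start; "ft_torque": the same for the moment, N m; "grip_width": finger opening in mm.
Only numpy, scipy, OpenCV 4.12 (cv2) and the standard library are available. Lean on these libraries where they do the work, as an engineer would, in place of code of your own. Each camera call takes 0.05 s, during which the arm holds its last target. There are 200 camera calls.

## Working session

There is one attempt and no reset: what is moved stays moved. The work goes in short steps, Python scripts to look and compute and a tool call to move; the robot and the scene stay as the last step left them, time stands still between calls to the robot, and variables do not carry over. Pictures are saved under pics/ and viewed, about 8 in all and at most 12, crops included, and the job is handed in when it is done.

Besides the shell and the picture viewer there is one more tool, called after "Emit:" as name(argument=value, ...) on one line, values as JSON. drive_tool: Moves the arm, as the interface text tells. Its arguments: {"type":"object","properties":{"series":{"type":"array","items":{"type":"object","properties":{"jaw":{"type":"number"},"translation":{"type":"array","items":{"type":"number"}},"delta_rot":{"type":"array","items":{"type":"number"}}}}},"grip_force":{"type":"number"}},"required":["series"]}

```bash
mkdir -p pics; cat > h.py <<'E'
import numpy as np, cv2
from bench import monitor, viewer, env
def K(p):
    f=240/np.tan(np.radians(p["vertical_fov"])/2); return f,p["cx"],p["cy"]
def cloud(p):
    f,cx,cy=K(p); v,u=np.mgrid[0:480,0:640]; z=p["range_z"]
    c=np.stack([(u-cx)/f*z,-(v-cy)/f*z,-z],-1)
    E=np.array(p["extrinsics"]); return (c-E[:3,3])@E[:3,:3]
def proj(p,X):
    f,cx,cy=K(p);E=np.array(p["extrinsics"]);c=E[:3,:3]@np.asarray(X,float)+E[:3,3]
    return cx+f*c[0]/-c[2], cy-f*c[1]/-c[2]
def save(n,im): cv2.imwrite("pics/"+n,im[:,:,::-1])
E
python3 - <<'E'
from h import *
import pickle
o=monitor.get_obs(); print(o["time_s"],o["tcp_pos"],o["eef_rot"],o["force"])
P={}
for n in("scene","side"):
    p=viewer.get_image(n); P[n]=p; save(n+"0.png",p["frame"]); print(n,{k:p[k] for k in p if k not in("frame","range_z")})
    C=cloud(p)
    for l in("extractor","lever_knob","block","bur_stand","jar","flux_pot"):
        for r in viewer.outline_of(l,p)[:3]:
            m=r["mask"]&(p["range_z"]>0); q=C[m]
            print(l,round(r["confidence"],2),np.round(r["rect"]),np.round(np.median(q,0)) if len(q) else None,np.round(np.percentile(q,[2,98],axis=0)).tolist() if len(q) else None)
pickle.dump(P,open("p0.pkl","wb"))
E
```

```text
0.0 [281.23181631 585.43495338 302.99213914] [-3.13982680e+00  1.43750326e-04  2.69383426e+00] [ 0.52963811 -0.34566036  0.08434409]
scene {'vertical_fov': 52.144169270909636, 'cx': 326.4604612804499, 'cy': 245.06274289509022, 'extrinsics': array([[ 4.01231888e-01,  9.15969317e-01, -3.63063740e-03,
        -2.59765709e+02],
       [-7.94136514e-01,  3.49833938e-01,  4.96954135e-01,
         4.05525722e+02],
       [ 4.56464860e-01, -1.96510624e-01,  8.67769212e-01,
        -1.22085978e+03],
       [ 0.00000000e+00,  0.00000000e+00,  0.00000000e+00,
         1.00000000e+00]]), 'shot': 1}
extractor 0.95 [241. 245. 459. 447.] [782. -21. 149.] [[647.0, -148.0, 42.0], [876.0, 111.0, 162.0]]
lever_knob 0.72 [341. 260. 363. 331.] [720.   9. 164.] [[681.0, -25.0, 151.0], [761.0, 41.0, 197.0]]
lever_knob 0.72 [267. 218. 358. 274.] [542.  15.  29.] [[496.0, -59.0, 25.0], [585.0, 87.0, 33.0]]
block 0.84 [220. 190. 258. 234.] [398. -85.  19.] [[345.0, -128.0, 3.0], [445.0, -40.0, 22.0]]
block 0.8 [269. 217. 357. 274.] [541.  16.  29.] [[496.0, -59.0, 25.0], [584.0, 88.0, 32.0]]
block 0.63 [339. 
[... 815 characters left out ...]
    -9.63939949e+02],
       [ 0.00000000e+00,  0.00000000e+00,  0.00000000e+00,
         1.00000000e+00]]), 'shot': 2}
extractor 0.89 [156. 178. 306. 328.] [741.  73. 147.] [[633.0, -130.0, 12.0], [868.0, 128.0, 161.0]]
block 0.98 [389. 334. 428. 392.] [421. 200.  18.] [[390.0, 143.0, 3.0], [453.0, 240.0, 21.0]]
block 0.84 [316. 251. 366. 314.] [540.  38.  28.] [[491.0, -52.0, 2.0], [588.0, 94.0, 31.0]]
block 0.67 [386. 237. 440. 272.] [389. -72.  18.] [[336.0, -121.0, 0.0], [441.0, -32.0, 21.0]]
jar 0.65 [318. 178. 346. 213.] [ 573. -241.   39.] [[541.0, -307.0, -2.0], [609.0, -221.0, 61.0]]
flux_pot 0.8 [226. 175. 249. 199.] [761. -95. 171.] [[746.0, -125.0, 147.0], [782.0, -86.0, 183.0]]
```

```bash
cat > meas.py <<'E'
from h import *
def rect(P):
    (c,s,a)=cv2.minAreaRect(P[:,:2].astype(np.float32)); 
    a=np.radians(a); 
    while a>np.pi/4: a-=np.pi/2; s=s[::-1]
    return np.round(c,1),np.round(s,1),round(a,3)
def clean(p,sel):
    m=cv2.morphologyEx(sel.astype(np.uint8),cv2.MORPH_OPEN,np.ones((3,3)))
    n,l,st,_=cv2.connectedComponentsWithStats(m); return l==1+np.argmax(st[1:,4])
E
python3 - <<'E'
from meas import *
import pickle
P=pickle.load(open("p0.pkl","rb"))
for n,p in P.items():
    C=cloud(p);x,y,z=np.moveaxis(C,-1,0)
    m=clean(p,(abs(z-150)<6)&(x>600)&(x<950)&(abs(y)<220)); r=rect(C[m]); print(n,"top",r,np.median(z[m]))
    m=clean(p,(abs(z-29)<6)&(x>470)&(x<630)&(abs(y-16)<110)); print("block",rect(C[m]),np.median(z[m]))
    m=(z>172)&(x>640)&(x<900)&(y>-60)&(y<100)&(z<205); print("knob",m.sum(),C[m].mean(0),np.ptp(C[m],axis=0))
    m=(z>34)&(z<52)&(x>480)&(x<610)&(y>-60)&(y<100); print("ring",m.sum(),C[m].mean(0) if m.sum() else 0)
a=cv2.resize(P["scene"]["frame"][150:460,140:480],None,fx=2.2,fy=1.9*1.0); 
save("v1.png",cv2.resize(P["scene"]["frame"][150:460,140:480],(660,600)))
E
```

```text
scene top (array([755.7, -15.6]), array([230.3, 270.6]), np.float64(-0.079)) 149.19778140241712
block (array([542.3,  15.8]), array([ 99.3, 151.4]), np.float64(0.032)) 28.93452260875607
knob 191 [697.62960613  26.87023089 186.53298905] [79.67517081 66.18301901 26.07359817]
ring 21 [541.04942724  32.14973201  41.34504236]
side top (array([752.4, -14.3]), array([229.9, 274.8]), np.float64(-0.079)) 148.0827173294314
block (array([540.7,  18.5]), array([100. , 151.1]), np.float64(0.051)) 28.013783094482115
knob 139 [682.93462061  41.42107925 185.98752396] [79.49955483 67.52911095 24.68280867]
ring 17 [539.61640402  42.78143299  40.89292547]
```

View pics/v1.png

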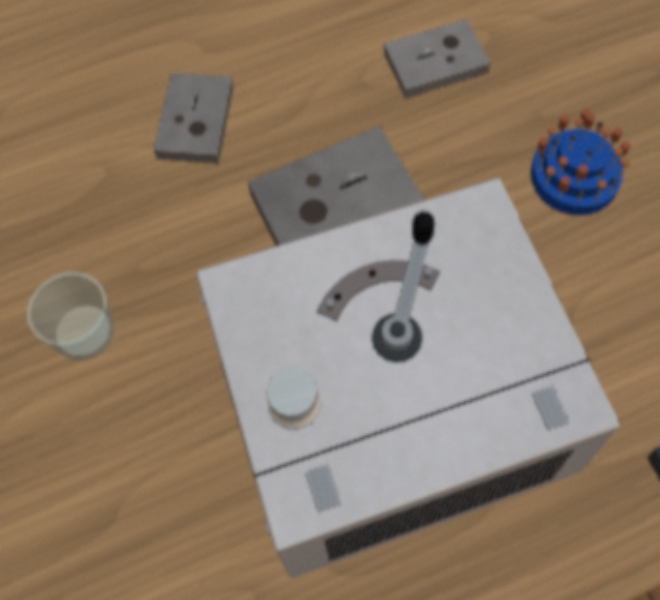

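View pics/side0.png

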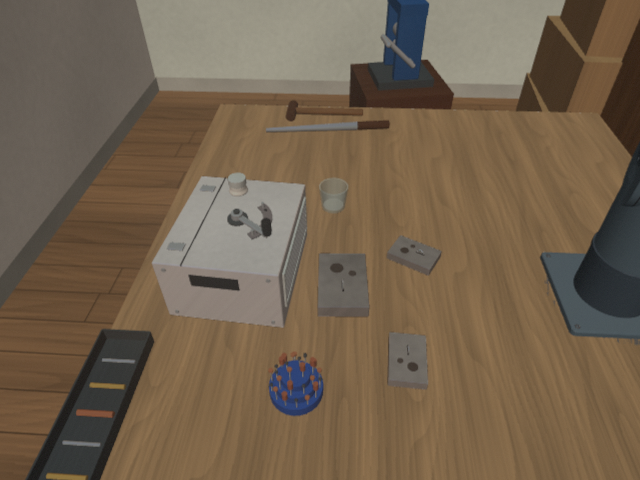

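v1.png shows the large block at (335,185). In side0.png it's at (343,283). It has two smaller look-alikes: v1 (195,117) and (437,57), side0 (414,255) and (408,360). The 100 x 150 measurement picks out the middle one. The lever knob at v1 (423,228) is shut, front-left. The jar is to the right of the block and the bur stand to the left.

Emit:
drive_tool(series=[{"jaw": 0, "translation": [184, -562, -100], "delta_rot": [0, 0, 0.369]}, {"jaw": 0, "translation": [184, -562, -100], "delta_rot": [0, 0, 0.369]}, {"jaw": 0, "translation": [184, -562, -100], "delta_rot": [0, 0, 0.369]}, {"jaw": 0, "translation": [184, -562, -100], "delta_rot": [0, 0, 0.369]}, {"jaw": 0, "translation": [184, -562, -100], "delta_rot": [0, 0, 0.369]}, {"jaw": 0, "translation": [184, -562, -100], "delta_rot": [0, 0, 0.369]}, {"jaw": 0, "translation": [184, -562, -100], "delta_rot": [0, 0, 0.369]}, {"jaw": 0, "translation": [184, -562, -100], "delta_rot": [0, 0, 0.369]}, {"jaw": 0, "translation": [184, -562, -100], "delta_rot": [0, 0, 0.369]}, {"jaw": 0, "translation": [184, -562, -100], "delta_rot": [0, 0, 0.369]}])

```text
time_s: 1.53
tcp_pos: [409.6, 193.7, 234.5]
eef_rot: [3.141, 0.001, 3.063]
force: [0.2, 1.0, 0.2]
grip_width: 85.6
```

Emit:
drive_tool(series=[{"jaw": 0, "translation": [0, 0, 0], "delta_rot": [0, 0, 0]}, {"jaw": 0, "translation": [0, 0, 0], "delta_rot": [0, 0, 0]}])

```text
time_s: 1.7
tcp_pos: [410.0, 193.0, 234.3]
eef_rot: [-3.141, -0.0, 3.057]
force: [0.6, 0.7, 0.2]
grip_width: 85.5
```

Emit:
drive_tool(series=[{"jaw": 0, "translation": [55, -170, -34], "delta_rot": [0, 0, 0]}, {"jaw": 0, "translation": [55, -170, -34], "delta_rot": [0, 0, 0]}, {"jaw": 0, "translation": [55, -170, -34], "delta_rot": [0, 0, 0]}, {"jaw": 0, "translation": [55, -170, -34], "delta_rot": [0, 0, 0]}, {"jaw": 0, "translation": [55, -170, -34], "delta_rot": [0, 0, 0]}, {"jaw": 0, "translation": [55, -170, -34], "delta_rot": [0, 0, 0]}, {"jaw": 0, "translation": [55, -170, -34], "delta_rot": [0, 0, 0]}])

```text
time_s: 2.28
tcp_pos: [464.7, 26.3, 200.5]
eef_rot: [3.141, 0.0, 3.063]
force: [-0.0, 0.6, -0.0]
grip_width: 85.5
```

```bash
python3 - <<'E'
from meas import *
o=monitor.get_obs(); print(o["time_s"],o["tcp_pos"],o["eef_rot"],o["force"])
p=viewer.get_image("wrist"); save("w1.png",p["frame"]); C=cloud(p); x,y,z=np.moveaxis(C,-1,0)
E=np.array(p["extrinsics"]); print("cam",-E[:3,:3].T@E[:3,3])
t=np.array(o["tcp_pos"])
m=(abs(z-29)<7)&(x>470)&(x<630)&(abs(y-16)<110)&(p["range_z"]>0); print("block",m.sum(), rect(C[clean(p,m)]) if m.sum()>50 else 0)
m=(z>t[2]-110)&(z<t[2]-30)&(np.hypot(x-t[0],y-t[1])<75)&(p["range_z"]>0); print("fingers",m.sum(), np.percentile(C[m],[0,2,50,98,100],axis=0).round(1) if m.any() else 0)
s=viewer.get_image("side"); save("s1.png",cv2.resize(s["frame"][140:420,230:470],(514,600))); C=cloud(s); x,y,z=np.moveaxis(C,-1,0)
m=(z>t[2]-110)&(z<t[2]+5)&(np.hypot(x-t[0],y-t[1])<85)&(s["range_z"]>0); print("fingers side",m.sum(), (np.percentile(C[m],[0,2,50,98,100],axis=0)-t).round(1) if m.any() else 0)
E
```

```text
2.2833 [464.67245436  26.30803004 200.49426878] [3.14091300e+00 2.43688916e-04 3.06266412e+00] [-0.03715365  0.63530966 -0.01704606]
cam [383.88119091  31.89801589 270.03926801]
block 29621 (array([540. ,  14.9]), array([101. , 150.3]), np.float64(0.054))
fingers 7209 [[448.4 -30.3 140. ]
 [449.1 -28.9 142.5]
 [458.4 -15.8 158.9]
 [476.7  81.1 170.1]
 [479.1  82.7 170.5]]
fingers side 298 [[-13.  -41.4 -61.5]
 [ -7.5  41.5 -59.3]
 [  5.   59.1 -11.1]
 [ 17.2  77.2   3.9]
 [ 19.2  79.1   4.8]]
```

View pics/w1.png

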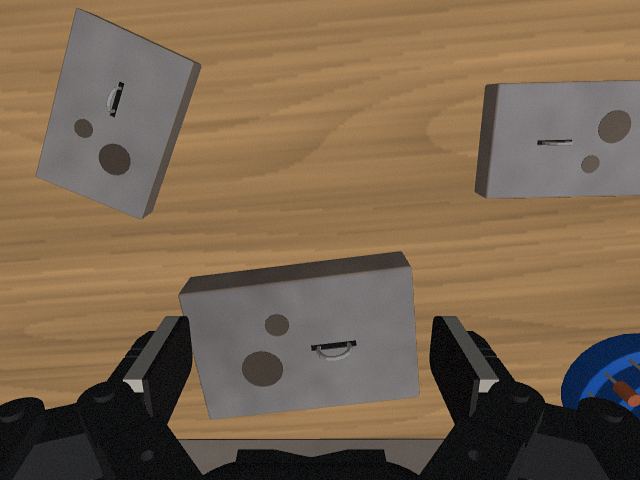

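w1.png shows the block at (300,330), with its rear face towards the top of the picture. The look-alikes are at (118,115) and (570,140). The fingers, at (160,360) and (465,360), are open and clear of the block in x, with their tips 60 mm ahead of the TCP. I'll lower the tool behind the block.

Emit:
drive_tool(series=[{"jaw": 0, "translation": [-9, -5, -40], "delta_rot": [0, 0, 0]}, {"jaw": 0, "translation": [-9, -5, -75], "delta_rot": [0, 0, 0]}, {"jaw": 0, "translation": [-9, -5, -105], "delta_rot": [0, 0, 0]}, {"jaw": 0, "translation": [-9, -5, -125], "delta_rot": [0, 0, 0]}, {"jaw": 0, "translation": [-9, -5, -132], "delta_rot": [0, 0, 0]}, {"jaw": 0, "translation": [-9, -5, -132], "delta_rot": [0, 0, 0]}, {"jaw": 0, "translation": [-9, -5, -132], "delta_rot": [0, 0, 0]}])

```text
time_s: 2.97
tcp_pos: [455.6, 21.6, 69.1]
eef_rot: [3.141, 0.001, 3.065]
force: [0.9, 0.0, 0.7]
grip_width: 85.0
```

Emit:
drive_tool(series=[{"jaw": 0, "translation": [8, -0.6, 0], "delta_rot": [0, 0, 0]}, {"jaw": 0, "translation": [14, -1.1, 0], "delta_rot": [0, 0, 0]}, {"jaw": 0, "translation": [19, -1.5, 0], "delta_rot": [0, 0, 0]}, {"jaw": 0, "translation": [24, -1.9, 0], "delta_rot": [0, 0, 0]}, {"jaw": 0, "translation": [29, -2.3, 0], "delta_rot": [0, 0, 0]}, {"jaw": 0, "translation": [34, -2.7, 0], "delta_rot": [0, 0, 0]}, {"jaw": 0, "translation": [39, -3.1, 0], "delta_rot": [0, 0, 0]}, {"jaw": 0, "translation": [44, -3.5, 0], "delta_rot": [0, 0, 0]}, {"jaw": 0, "translation": [49, -3.9, 0], "delta_rot": [0, 0, 0]}, {"jaw": 0, "translation": [54, -4.3, 0], "delta_rot": [0, 0, 0]}])

```text
time_s: 3.8
tcp_pos: [508.9, 15.7, 68.3]
eef_rot: [-3.141, -0.002, 3.062]
force: [-5.3, -0.5, 3.4]
grip_width: 85.5
```

```bash
cat > blk.py <<'E'
from meas import *
o=monitor.get_obs(); print(o["time_s"],np.round(o["tcp_pos"],1),np.round(o["force"],1),np.round(o["ft_torque"],1))
for n in ("wrist","side"):
    p=viewer.get_image(n); C=cloud(p); x,y,z=np.moveaxis(C,-1,0); v=p["range_z"]>0
    save("cur_%s.png"%n,p["frame"])
    m=v&(abs(z-29)<5)&(x>480)&(x<650)&(abs(y-16)<110)
    if m.sum()>50: print(n,"block",rect(C[clean(p,m)]),m.sum())
    m=v&(z>8)&(z<40)&(x>600)&(x<680)&(abs(y)<150); print("front pts",m.sum())
E
python3 blk.py
```

```text
3.8 [508.9  15.7  68.3] [-5.3 -0.5  3.4] [ 0.1  0.9 -0. ]
wrist block (array([522.3,  13.7]), array([ 52. , 113.2]), np.float64(-0.083)) 20054
front pts 0
side block (array([570.8,   9.1]), array([ 99.9, 153.4]), np.float64(-0.078)) 2463
front pts 957
```

Emit:
drive_tool(series=[{"jaw": 0, "translation": [3, -0.2, 0], "delta_rot": [0, 0, 0]}, {"jaw": 0, "translation": [6, -0.5, 0], "delta_rot": [0, 0, 0]}, {"jaw": 0, "translation": [9, -0.7, 0], "delta_rot": [0, 0, 0]}, {"jaw": 0, "translation": [11, -0.9, 0], "delta_rot": [0, 0, 0]}, {"jaw": 0, "translation": [13, -1, 0], "delta_rot": [0, 0, 0]}, {"jaw": 0, "translation": [15, -1.2, 0], "delta_rot": [0, 0, 0]}, {"jaw": 0, "translation": [15, -1.2, 0], "delta_rot": [0, 0, 0]}])

```text
time_s: 4.48
tcp_pos: [524.7, 14.9, 68.4]
eef_rot: [3.142, 0.001, 3.063]
force: [-1.8, -0.3, -0.3]
grip_width: 85.3
```

Emit:
drive_tool(series=[{"jaw": 0, "translation": [1, -0.1, 0], "delta_rot": [0, 0, 0]}, {"jaw": 0, "translation": [2, -0.2, 0], "delta_rot": [0, 0, 0]}])

```text
time_s: 4.65
tcp_pos: [525.4, 14.9, 68.4]
eef_rot: [-3.141, -0.002, 3.063]
force: [-4.6, 0.7, 4.4]
grip_width: 85.8
```

Emit:
drive_tool(series=[{"jaw": 0, "translation": [1, -0.1, 0], "delta_rot": [0, 0, 0]}, {"jaw": 0, "translation": [1, -0.1, 0], "delta_rot": [0, 0, 0]}])

```text
time_s: 4.82
tcp_pos: [527.6, 14.7, 68.5]
eef_rot: [3.141, 0.001, 3.063]
force: [-0.7, -0.7, -1.1]
grip_width: 85.5
```

Emit:
drive_tool(series=[{"jaw": 0, "translation": [1, -0.1, 0], "delta_rot": [0, 0, 0]}, {"jaw": 0, "translation": [1, -0.1, 0], "delta_rot": [0, 0, 0]}])

```text
time_s: 4.98
tcp_pos: [528.2, 14.6, 68.4]
eef_rot: [-3.142, -0.0, 3.063]
force: [-4.0, 0.7, 1.8]
grip_width: 85.3
```

Emit:
drive_tool(series=[{"jaw": 0, "translation": [1, -0.1, 0], "delta_rot": [0, 0, 0]}, {"jaw": 0, "translation": [1, -0.1, 0], "delta_rot": [0, 0, 0]}])

```text
time_s: 5.15
tcp_pos: [528.9, 14.5, 68.4]
eef_rot: [-3.142, -0.001, 3.063]
force: [-5.7, 1.2, 3.5]
grip_width: 85.7
```

Emit:
drive_tool(series=[{"jaw": 0, "translation": [1, -0.1, 0], "delta_rot": [0, 0, 0]}, {"jaw": 0, "translation": [1, -0.1, 0], "delta_rot": [0, 0, 0]}])

```text
time_s: 5.32
tcp_pos: [529.0, 14.5, 68.3]
eef_rot: [-3.141, -0.003, 3.063]
force: [-6.8, 0.8, 5.8]
grip_width: 85.3
```

```bash
python3 blk.py
```

```text
5.3167 [529.   14.5  68.3] [-6.8  0.8  5.8] [0.2 1.3 0.1]
wrist block (array([541.7,  12.8]), array([ 51.2, 113.4]), np.float64(-0.076)) 20134
front pts 0
side block (array([588.6,   8. ]), array([ 99.3, 152.6]), np.float64(-0.081)) 2386
front pts 1373
```

Emit:
drive_tool(series=[{"jaw": 0, "translation": [1, -0.1, 0], "delta_rot": [0, 0, 0]}, {"jaw": 0, "translation": [1, -0.1, 0], "delta_rot": [0, 0, 0]}])

```text
time_s: 5.58
tcp_pos: [529.1, 14.5, 68.1]
eef_rot: [-3.141, -0.005, 3.063]
force: [-8.9, 1.9, 7.0]
grip_width: 85.1
```

Emit:
drive_tool(series=[{"jaw": 0, "translation": [1, -0.1, 0], "delta_rot": [0, 0, 0]}, {"jaw": 0, "translation": [1, -0.1, 0], "delta_rot": [0, 0, 0]}])

```text
time_s: 5.75
tcp_pos: [529.2, 14.4, 68.0]
eef_rot: [-3.141, -0.007, 3.063]
force: [-12.2, 1.6, 9.4]
grip_width: 85.3
```

Emit:
drive_tool(series=[{"jaw": 0, "translation": [1, -0.1, 0], "delta_rot": [0, 0, 0]}, {"jaw": 0, "translation": [1, -0.1, 0], "delta_rot": [0, 0, 0]}])

```text
time_s: 5.92
tcp_pos: [529.3, 14.4, 67.8]
eef_rot: [-3.141, -0.009, 3.063]
force: [-14.8, 1.5, 11.1]
grip_width: 85.8
```

TCP stalled at x≈529 while the force climbed to 15 N, so the block is against the face. Backing off, rising and shutting the jaws.

Emit:
drive_tool(series=[{"jaw": 0, "translation": [-12, 1, 0], "delta_rot": [0, 0, 0]}, {"jaw": 0, "translation": [-30, 2.4, 0], "delta_rot": [0, 0, 0]}, {"jaw": 0, "translation": [-30, 2.4, 30], "delta_rot": [0, 0, 0]}, {"jaw": 0, "translation": [-30, 2.4, 70], "delta_rot": [0, 0, 0]}, {"jaw": 255, "translation": [-30, 2.4, 110], "delta_rot": [0, 0, 0]}, {"jaw": 255, "translation": [-30, 2.4, 150], "delta_rot": [0, 0, 0]}, {"jaw": 255, "translation": [-30, 2.4, 190], "delta_rot": [0, 0, 0]}, {"jaw": 255, "translation": [-30, 2.4, 232], "delta_rot": [0, 0, 0]}, {"jaw": 255, "translation": [-30, 2.4, 232], "delta_rot": [0, 0, 0]}])

```text
time_s: 6.67
tcp_pos: [508.2, 16.5, 308.9]
eef_rot: [3.138, 0.016, 3.062]
force: [1.7, 0.7, 0.2]
grip_width: 25.8
```

```bash
python3 blk.py; python3 - <<'E'
from meas import *
p=viewer.get_image("scene"); C=cloud(p); x,y,z=np.moveaxis(C,-1,0)
m=(z>185)&(z<205)&(abs(x-683)<40)&(abs(y-40)<40); print("knob top",m.sum(),C[m].mean(0).round(1))
p=viewer.get_image("side"); C=cloud(p); x,y,z=np.moveaxis(C,-1,0)
m=(z>185)&(z<205)&(abs(x-683)<40)&(abs(y-40)<40); print("knob top",m.sum(),C[m].mean(0).round(1))
m=clean(p,(abs(z-148)<5)&(x>600)&(x<950)&(abs(y)<220)); print("top",rect(C[m]))
E
```

```text
6.6667 [508.2  16.5 308.9] [1.7 0.7 0.2] [ 0.  -0.1 -0. ]
wrist block (array([588.3,  -4.8]), array([102. , 169.6]), np.float64(-0.077)) 15041
front pts 5946
side block (array([588.7,   7.8]), array([ 99.3, 153.1]), np.float64(-0.079)) 2605
front pts 1379
knob top 114 [686.1  36.  193.7]
knob top 76 [680.3  42.4 192.1]
top (array([752.8, -13.2]), array([230.7, 272.5]), np.float64(-0.079))
```

Emit:
drive_tool(series=[{"jaw": 255, "translation": [178, 72, -5], "delta_rot": [0, 0, 0]}, {"jaw": 255, "translation": [178, 72, -5], "delta_rot": [0, 0, 0]}, {"jaw": 255, "translation": [178, 72, -5], "delta_rot": [0, 0, 0]}, {"jaw": 255, "translation": [178, 72, -5], "delta_rot": [0, 0, 0]}, {"jaw": 255, "translation": [178, 72, -5], "delta_rot": [0, 0, 0]}, {"jaw": 255, "translation": [178, 72, -5], "delta_rot": [0, 0, 0]}, {"jaw": 255, "translation": [178, 72, -5], "delta_rot": [0, 0, 0]}])

```text
time_s: 7.45
tcp_pos: [681.3, 89.1, 292.3]
eef_rot: [-3.141, -0.003, 3.064]
force: [-0.9, -0.4, -0.3]
grip_width: -0.2
```

```bash
python3 - <<'E'
from meas import *
o=monitor.get_obs(); t=np.array(o["tcp_pos"]); print(t,o["force"])
p=viewer.get_image("wrist"); save("w2.png",p["frame"]); C=cloud(p); x,y,z=np.moveaxis(C,-1,0)
m=(z>175)&(z<215)&(np.hypot(x-683,y-40)<35)&(z<t[2]-90); print("knob",m.sum(),C[m].mean(0).round(1),np.ptp(C[m],axis=0))
m=(z>t[2]-90)&(z<t[2]-55)&(np.hypot(x-t[0],y-t[1])<60)&(p["range_z"]>0); print("tips",m.sum(),(np.percentile(C[m],[1,50,99],axis=0)-t).round(1))
E
```

```text
[681.28097862  89.10913742 292.28247631] [-0.87393627 -0.36414302 -0.25674218]
knob 1707 [677.8  38.7 191.2] [17.75338192 18.04758479 23.73729587]
tips 1285 [[-12.6 -13.4 -69.1]
 [-11.2   0.2 -60.7]
 [ -6.4  12.9 -55.1]]
```

View pics/w2.png

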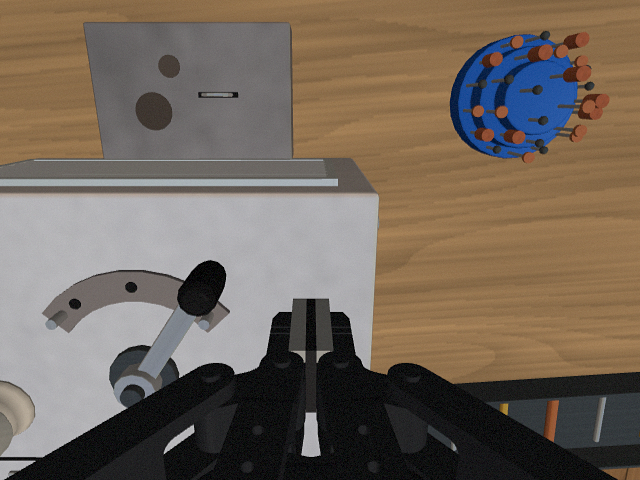

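w2.png shows the block's edge lying parallel against the extractor front (190,158). The knob is at (203,287) and the shut fingertips are at (310,330) to its left. The pot is far off at (10,425). Lowering the tips to knob height.

Emit:
drive_tool(series=[{"jaw": 255, "translation": [2, 0, -25], "delta_rot": [0, 0, 0]}, {"jaw": 255, "translation": [2, 0, -40], "delta_rot": [0, 0, 0]}, {"jaw": 255, "translation": [2, 0, -48], "delta_rot": [0, 0, 0]}, {"jaw": 255, "translation": [2, 0, -48], "delta_rot": [0, 0, 0]}, {"jaw": 255, "translation": [2, 0, -48], "delta_rot": [0, 0, 0]}])

```text
time_s: 7.92
tcp_pos: [682.7, 88.0, 247.5]
eef_rot: [-3.141, -0.001, 3.062]
force: [-0.3, -0.3, 0.2]
grip_width: -0.0
```

Emit:
drive_tool(series=[{"jaw": 255, "translation": [1, -10, -3], "delta_rot": [0, 0, 0]}, {"jaw": 255, "translation": [1, -20, -3], "delta_rot": [0, 0, 0]}, {"jaw": 255, "translation": [0, -27, -3], "delta_rot": [0, 0, 0]}, {"jaw": 255, "translation": [-4, -34, -3], "delta_rot": [0, 0, 0]}, {"jaw": 255, "translation": [-8, -42, -3], "delta_rot": [0, 0, 0]}, {"jaw": 255, "translation": [-12, -49, -3], "delta_rot": [0, 0, 0]}, {"jaw": 255, "translation": [-14, -56, -3], "delta_rot": [0, 0, 0]}, {"jaw": 255, "translation": [-16, -64, -3], "delta_rot": [0, 0, 0]}, {"jaw": 255, "translation": [-17, -73, -3], "delta_rot": [0, 0, 0]}])

```text
time_s: 8.67
tcp_pos: [666.0, 14.0, 244.8]
eef_rot: [-3.141, 0.001, 3.062]
force: [-0.0, -0.3, 0.2]
grip_width: -0.0
```

Emit:
drive_tool(series=[{"jaw": 255, "translation": [0, -6, 0], "delta_rot": [0, 0, 0]}, {"jaw": 255, "translation": [0.5, -12, 0], "delta_rot": [0, 0, 0]}, {"jaw": 255, "translation": [1, -18, 0], "delta_rot": [0, 0, 0]}, {"jaw": 255, "translation": [1.5, -25, 0], "delta_rot": [0, 0, 0]}])

```text
time_s: 9.0
tcp_pos: [666.9, -6.9, 244.3]
eef_rot: [3.138, -0.003, 3.065]
force: [-3.2, 6.7, 2.1]
grip_width: -0.1
```

Emit:
drive_tool(series=[{"jaw": 255, "translation": [1.5, -5, 0], "delta_rot": [0, 0, 0]}, {"jaw": 255, "translation": [3, -10, 0], "delta_rot": [0, 0, 0]}, {"jaw": 255, "translation": [5, -16, 0], "delta_rot": [0, 0, 0]}, {"jaw": 255, "translation": [8, -21, 0], "delta_rot": [0, 0, 0]}])

```text
time_s: 9.33
tcp_pos: [676.1, -32.3, 244.5]
eef_rot: [-3.14, 0.001, 3.062]
force: [-0.5, -0.0, 0.5]
grip_width: 0.0
```

Probably snapped to 1.2. I'll ease on to feel for the stop.

Emit:
drive_tool(series=[{"jaw": 255, "translation": [1, -3, 0], "delta_rot": [0, 0, 0]}, {"jaw": 255, "translation": [1, -3, 0], "delta_rot": [0, 0, 0]}])

```text
time_s: 9.5
tcp_pos: [677.1, -35.0, 244.4]
eef_rot: [-3.141, 0.001, 3.061]
force: [0.7, 0.3, 0.4]
grip_width: -0.2
```

Emit:
drive_tool(series=[{"jaw": 255, "translation": [0, -2, 0], "delta_rot": [0, 0, 0]}, {"jaw": 255, "translation": [0, -2, 0], "delta_rot": [0, 0, 0]}])

```text
time_s: 9.67
tcp_pos: [676.8, -35.6, 244.4]
eef_rot: [3.142, 0.0, 3.063]
force: [0.4, 0.1, -0.4]
grip_width: -0.3
```

Emit:
drive_tool(series=[{"jaw": 255, "translation": [0, -2, 0], "delta_rot": [0, 0, 0]}, {"jaw": 255, "translation": [0, -2, 0], "delta_rot": [0, 0, 0]}])

```text
time_s: 9.83
tcp_pos: [677.0, -36.8, 244.5]
eef_rot: [3.141, 0.001, 3.064]
force: [1.7, 1.5, -1.0]
grip_width: 0.2
```

Emit:
drive_tool(series=[{"jaw": 255, "translation": [0, -2, 0], "delta_rot": [0, 0, 0]}, {"jaw": 255, "translation": [0, -2, 0], "delta_rot": [0, 0, 0]}])

```text
time_s: 10.0
tcp_pos: [677.0, -37.0, 244.5]
eef_rot: [3.138, 0.0, 3.065]
force: [1.7, 5.4, 0.1]
grip_width: 0.0
```

Emit:
drive_tool(series=[{"jaw": 255, "translation": [0, -2, 0], "delta_rot": [0, 0, 0]}, {"jaw": 255, "translation": [0, -2, 0], "delta_rot": [0, 0, 0]}])

```text
time_s: 10.17
tcp_pos: [677.0, -37.3, 244.5]
eef_rot: [3.136, 0.0, 3.066]
force: [0.4, 9.1, -1.1]
grip_width: 0.0
```

The knob is at the stop (9 N, no further motion). Retreating left, up, then back clear.

Emit:
drive_tool(series=[{"jaw": 255, "translation": [0, 15, 0], "delta_rot": [0, 0, 0]}, {"jaw": 255, "translation": [0, 35, 0], "delta_rot": [0, 0, 0]}, {"jaw": 255, "translation": [0, 35, 40], "delta_rot": [0, 0, 0]}, {"jaw": 255, "translation": [0, 35, 80], "delta_rot": [0, 0, 0]}, {"jaw": 255, "translation": [-40, 35, 100], "delta_rot": [0, 0, 0]}, {"jaw": 255, "translation": [-80, 35, 100], "delta_rot": [0, 0, 0]}, {"jaw": 255, "translation": [-120, 35, 100], "delta_rot": [0, 0, 0]}, {"jaw": 255, "translation": [-160, 35, 100], "delta_rot": [0, 0, 0]}, {"jaw": 255, "translation": [-190, 35, 100], "delta_rot": [0, 0, 0]}, {"jaw": 255, "translation": [-190, 35, 100], "delta_rot": [0, 0, 0]}])

```text
time_s: 11.0
tcp_pos: [480.9, -7.0, 344.0]
eef_rot: [-3.141, -0.005, 3.063]
force: [0.1, -0.3, -0.2]
grip_width: -0.2
```

```bash
python3 blk.py; python3 - <<'E'
from meas import *
for n in("scene","side","wrist"):
    p=viewer.get_image(n); C=cloud(p); x,y,z=np.moveaxis(C,-1,0)
    m=(z>185)&(z<205)&(abs(x-680)<50)&(y>-80)&(y<80); print(n,"knob",m.sum(),C[m].mean(0).round(1) if m.any() else 0)
    if n!="scene": save("e_%s.png"%n,p["frame"])
    for l in("jar","bur_stand","flux_pot"):
        for r in viewer.outline_of(l,p)[:1]:
            q=C[r["mask"]&(p["range_z"]>0)]; print(l,np.median(q,0).round(),r["rect"])
    if n=="wrist":
        m=clean(p,(p["range_z"]>0)&(abs(z-30)<5)&(x>520)&(x<645)&(y>-72)&(y<100)); print(rect(C[m]))
E
```

```text
11.0 [480.9  -7.  344. ] [ 0.1 -0.3 -0.2] [ 0. -0.  0.]
wrist block (array([588.9,   3.2]), array([102.1, 186.5]), np.float64(-0.078)) 11199
front pts 4228
side block (array([588.6,   7.9]), array([ 99.4, 151.7]), np.float64(-0.081)) 2606
front pts 1371
scene knob 122 [679.4 -58.6 193.5]
jar [ 564. -260.   33.] [152.2, 289.0, 198.9, 335.2]
bur_stand [624. 244.  40.] [412.4, 205.3, 461.9, 261.9]
flux_pot [ 772. -109.  182.] [279.8, 342.0, 305.1, 372.2]
side knob 65 [673.6 -52.2 191.9]
jar [ 572. -241.   40.] [320.1, 177.3, 349.5, 212.1]
bur_stand [609. 274.  39.] [266.9, 353.3, 323.6, 411.9]
flux_pot [762. -96. 172.] [223.2, 171.1, 246.8, 198.8]
wrist knob 0 0
jar [ 575. -268.   41.] [15.6, 256.5, 113.0, 340.7]
bur_stand [598. 240.  43.] [519.6, 241.3, 640.0, 346.5]
(array([589.1,   6.1]), array([101.9, 152.8]), np.float64(-0.079))
```

View pics/e_wrist.png

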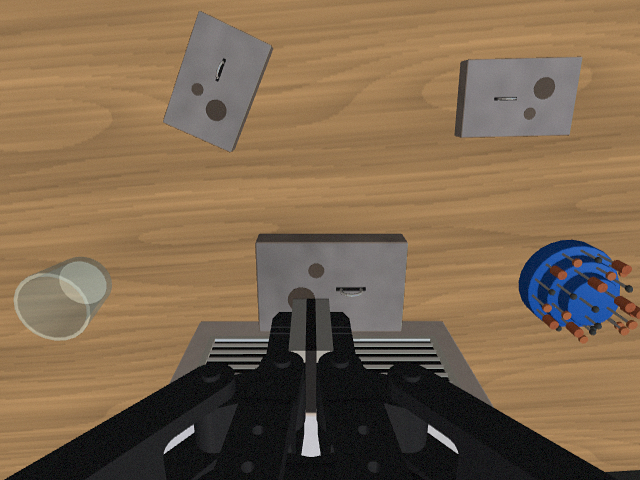

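View pics/e_side.png

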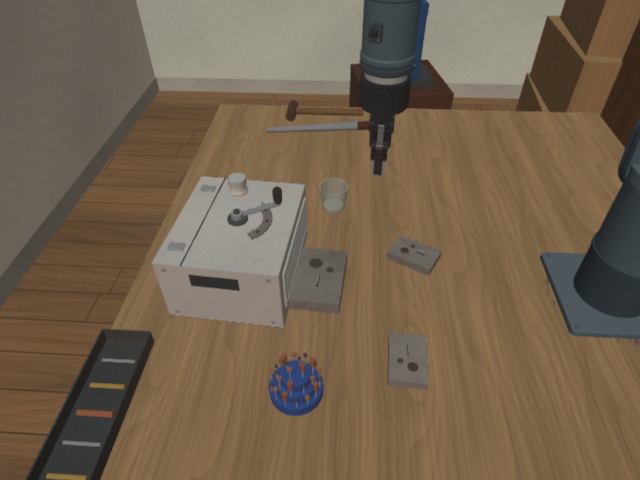

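The e_wrist.png view shows the block at (332,280), parallel to the louvred front and touching it. In e_side.png the block is against the front at (320,280) and the knob is at the right-hand end of its swing (277,196). The jar, stand and pot are in their old places.

```bash
python3 -c "
from bench import env
print(env.close_job())"
```

```text
the job is handed in; nothing more can be done
None
```

I pushed the soldering block square and flush against the extractor front, then pushed the damper lever to its fully open stop, and handed the job in. It took about 11 s of the 48 s allowed. `close_job` gave no verdict, as expected.

- **Block:** I pushed it with the two open fingertips, without lifting it. It stopped moving while the push force rose to about 15 N. Afterwards its yaw was −0.08 rad against −0.079 for the extractor. The side camera put its centre at x = 588.6 mm; about 589 mm is flush.
- **Lever:** I pushed it past the half-open click with shut fingers until it stopped at about 9 N. With the arm clear, the two cameras average the knob at (676, −55) mm. I expected about (676, −57) mm for 1.2 rad.
- **Everything else:** The jar, bur stand and flux pot measured within 1–2 mm of their starting places in the scene camera. The arm ended clear, with no force on it.
- **Disagreements:** The scene and side cameras differ by about 6 mm on the knob and about 3 mm on the extractor's depth. I relied on felt contact for both stops rather than on the pictures alone. Two wrist-camera fits of the block's width came out too long (170 and 187 mm). I redid the last over a narrower region and got 102 × 153 mm at −0.079 rad.

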